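# Clamp a two-part plaster mould with the pump clamp

### The arm

A 7-joint arm with a two-finger parallel gripper is mounted at the origin on the work surface. World frame = base frame: x ahead of the robot, y to its left, z up, the work surface at z = 0. Lengths are in m, angles in rad, forces in N, time in s.
With the tool pointing down it reaches from about 0.4 to 0.85 m from the base axis. Payload 10.4 kg.
Tool frame: the origin (TCP) lies at the very end of the fingers, on their centre line; the grasp point (between the pads) lies 19 mm behind it (manip.pinch_z is the distance from the TCP to the grasp point, in m); z points along the fingers, y is the line along which they close (so a half turn about z gives the same grasp; the last joint's range is limited). The gripper opens to 85 mm and grips with 20 to 120 N. Pads are 22 mm wide; open, the fingers measure 114 mm over their backs; the gripper's body (76 mm by 85 mm) begins 54 mm behind the grasp point. The pads swing forward as they close: fully open they stand 13 mm farther back than shut.
Start: joints at [-1.198, 0.332, -0.065, 1.46, 0.022, 1.35, -0.088], TCP at [0.241, 0.577, 0.193] pointing down, gripper open.
Joint ranges: [-2.6, 2.6], [-0.5, 2.12], [-1.47, 1.34], [0.16, 2.42], [-1.27, 4.41], [0.06, 2.06], [-2.6, 2.6]. Speed limits (rad/s): [2.22, 2.22, 2.79, 2.79, 3.14, 3.14, 3.14].

### API

Orientations are given as a unit quaternion [x, y, z, w].
In Python, from workcell import manip gives the robot as it stands. The module is installed in compiled form; this text tells all that it offers.
- The arm moves only by the shell command python3 -m creep 'ROWS' [OPENING] [FORCE]. ROWS is a JSON object of lists of equal length, an entry for each row: "slide": the shift along the tool's x, y, z in m, a list of three; "twist": the turn about the tool's z in degrees. A call has 1 to 8 rows; each row shifts and turns the commanded pose from where the row before left it, along the tool's axes as they then stand; what a row does not reach is not made up. A row lasts 1/8 s, in which the tool goes at most 62.5 mm and 10.7 degrees, less where a joint would pass 70% of its speed; a pose out of reach is approached as far as the arm can. A call with a gripper value outside its range is refused whole. OPENING is the opening in per cent of the stroke, from 0 (shut) to 100 (fully open), set as the call begins (- or left out, the last holds). The fingers move at their own pace and stop on an object; FORCE is the grip in N (left out, the last holds). Time passes only in rows, so rows that do not move let the fingers close. It gives the time, the measured TCP pose, the force, the opening and the grip force at its end, in the units of the state.
- manip.get_obs(): the state, without advancing time (a new reading comes with each control period).
- manip.camera(name): name is "side" or "top" or "wrist"; returns (picture, depth): 480x640x3 uint8, blue, green, red; 480x640 float32, m along the optical axis (not along the pixel's ray), 0 where there is no reading.
- manip.camera_params(name): a dict with "intrinsics" (3x3 intrinsics, pixels), "R" (3x3) and "t" (3): a world point X has camera coordinates R X + t. Camera axes: x right, y down, z forward; pixel columns grow to the right and rows downward; lengths in m; the calibration is good to about 2 mm. A picture is of the moment at which its call begins: read the wrist's pose just before it. camera_params takes no time and is no camera call; for the wrist camera it gives the pose at the moment of the call.
- manip.hand_in(): hands the job in; it is judged then, once.
The state is a dict: "clock": time; "joint_pos": joint angles; "joint_velocities": joint speeds; "tau": joint torques, N m; "position": TCP position; "ee_rot": TCP orientation; "ft_force": force on the tool from outside, world axes, zero at the start; "torque": the same for the moment, N m; "grip_width": opening from 0.0 (shut) to 1.0 (fully open); "grasp_force": force on a finger pad.
Only numpy, scipy, OpenCV 4.12 (cv2) and the standard library are available. Lean on these libraries where they do the work, as an engineer would, in place of code of your own. Each camera call takes 0.05 s, during which the arm holds its last target. There are 200 camera calls.

### The job

Make the two-part plaster mould ready for casting: take the loose half, stand it upright on the clamp's board next to the half that already stands against the fixed jaw, mating faces together and side by side in a neat flush row, and let go of it. Then pump the clamp's trigger until the sprung pad of the moving jaw meets the mould and is pushed in about half of its travel, never letting it bottom out, which would crush the plaster. The trigger springs back if released, so finish while still holding it squeezed at that pressure; leave the cup, the bowl and the vase alone.

Things in the scene. Friction and masses are not known exactly. Their poses are not given: they have to be found in the camera images.
- clamp: Bench pump clamp on a plywood board, fixed to the table, placed differently each time. Origin under the board, on the table; x = pushing direction (trigger towards fixed jaw), z up. Board 360 x 110 mm (x -190 to +170), top at z = 14 mm. Between the jaws the board is free. Steel rack bar 14 mm wide along x, top at z = 48, sticks out to x = -215 behind the trigger (moves with the jaw).
- fixed_jaw (a point): Centre of the fixed jaw's face, at the clamp's x = +145 mm. The jaw is a dark steel block 20 thick x 70 wide x 70 mm tall standing on the board.
- grip_post (a point): Top of the black fixed grip post (12 x 30 mm, clamp x = -72 to -60, top at z = 132 mm). It stands on the dark guide housing (x -75 to -45, 48 mm wide, top z = 72) just in front of the trigger.
- mould_a: Plaster mould half already standing on the board, back against the fixed jaw: 45 (x) x 60 (y) x 80 (z) mm, about 0.28 kg, loose. Origin: centre of its underside; x axis out of its mating face, towards the moving jaw. The mating face is notched at the top (half a pouring mouth, 28 wide, 20 deep, 30 mm high); its back is plain.
- mould_b: The loose plaster mould half, same shape: 45 (x) x 60 (y) x 80 (z) mm, 0.22 to 0.37 kg, upright on the table to the robot's left. Origin: centre of its underside; x axis out of its notched mating face. The plain sides, 60 mm apart along its y, are good to grasp. When seated its x axis points along the clamp's x.
- mould_a_face (a point): Centre of the mating face of the seated half, 40 mm above its underside.
- mould_b_face (a point): Centre of the mating face of the loose half, 40 mm above its underside, 22.5 mm along x from its axis. In the finished mould it meets the same point of the other half.
- pad_face (a point): Centre of the pressing face of the black rubber pad (50 wide x 56 mm high, centre 52.5 mm above the table) on the moving jaw; it faces along the clamp's x. At the start it is 30 to 50 mm short of where the loose half's back will be.
- pad (a joint): How far the pad is pushed back on its springs into the moving jaw, m: 0 = free, 0.012 = bottomed out on the collars of its rods (visible as a 12 mm gap). 1.2 N per mm, so it shows the clamping force.
- jaw (a joint): Advance of the rack bar and moving jaw along the clamp's x, m (0 to 0.085; starts 0 to 0.02). 2.5 N of friction holds it; under more load it slides back when the trigger is let go (pad then about 2 mm in). A free full trigger stroke drives it 12 to 20 mm: pawls push the rack teeth and slip back over them, losing 2 to 10 mm. Once the pad is on the mould a full stroke would bottom it out.
- trigger: Trigger lever; origin on its hinge, 16 mm above the table at the clamp's x = -101, turning about the clamp's y. Black paddle 12 thick, 36 wide, 62 to 120 mm from the hinge. At rest its axes are the clamp's and the paddle leans 0.22 rad back; it swings 0.44 rad forward to the grip post, and a spring (1 to 2 N) returns it. The jaw moves about half as far as the paddle.
- trigger_grip (a point): Middle of the paddle, 95 mm from the hinge, about 110 mm above the table; at the clamp's x = -122 at rest, -80 fully squeezed. Paddle faces 6 mm before and behind it. Push it forward from behind (free space there), or squeeze it to the grip post (68 mm over both at rest, 26 mm squeezed).
- cup: Bystander: unglazed clay cup, 72 mm across, 95 mm tall, on the table near the loose mould half. Origin: centre of its underside.
- bowl: Bystander: pale yellow bowl, 130 mm across, 50 mm tall, to the robot's right. Origin: centre of its underside.
- vase: Bystander: small clay vase, 68 mm across, 100 mm tall, beyond the clamp. Origin: centre of its underside.
Things that resemble listed ones, but are neither listed nor needed, are in the scene too. Leave any blue or green look-alike of the mould_a alone.

How it is judged:
On the way, in this order (a step that is already met when the one before it is completed fails the run):
1. the loose half stands upright on the board beside the other, facing it, released, the pad not yet on it (distance between mould_b_face and mould_a_face below 0.03 m and height (world z) of mould_b between 0.01 and 0.018 m and angle between mould_b's own z axis and vertical below 0.06 rad and contact force between the fingers and mould_b below 0.1 N and value of joint pad below 0.0015 m), for 0.2 s.
2. the pad has met the mould, driven by the trigger (value of joint pad above 0.002 m and contact force between the fingers and trigger above 0.5 N and x of pad_face in the frame of mould_b above -0.028 m), for 0.1 s.
At the end, for the whole second after the job is handed in: The halves stand upright on the board, face to face (face centres within 8 mm, square within 0.12 rad), the pad bears on the loose half pushed in 3.5 to 9 mm of its 12 mm, and the fingers still hold the trigger forward (at least 0.8 N) without touching the mould (distance between mould_b_face and mould_a_face below 0.008 m and angle between the x axis of mould_b and the x axis of mould_a, either way round below 0.12 rad and angle between each of mould_b, mould_a's own z axis and vertical below 0.06 rad and height (world z) of mould_b between 0.01 and 0.018 m and x of pad_face in the frame of mould_b between -0.028 and -0.017 m and value of joint pad between 0.0035 and 0.009 m and contact force between the fingers and trigger above 0.8 N and contact force between the arm and mould_b below 0.3 N and linear speed of mould_b below 0.01 m/s); the arm keeps its last pose, push and grip.
It fails at once if the pad bottoms out (pushed in more than 11 mm): the plaster is crushed (value of joint pad above 0.011 m).
It fails at once if cup, bowl or vase disturbed (moved over 30 mm) (distance of any of cup, bowl, vase from where it was at the start of the episode above 0.03 m).
It also fails if it takes over 61 s, if anything falls off the work surface, if the arm or the gripper's body presses on something with over 40 N, if the wrist force passes 120 N, or if a joint passes its speed limit or range.

## Working session

There is one attempt and no reset: what is moved stays moved. The work goes in short steps, Python scripts to look and compute and a shell command to move; the robot and the scene stay as the last step left them, time stands still between calls to the robot, and variables do not carry over. Pictures are saved under pics/ and viewed, at most 12 in all, crops included, and the job is handed in when it is done.

```bash
mkdir -p pics; ls
python3 - <<'E'
from workcell import manip
import cv2,numpy as np
for n in("top","side"):
    p=manip.camera_params(n);im,d=manip.camera(n)
    np.savez(f'{n}.npz',im=im,d=d,**p)
    cv2.imwrite(f'pics/{n}0.png',im);print(n,p)
o=manip.get_obs();print(o)
E
```

```text
pics
top {'intrinsics': array([[478.95584923,   0.        , 320.95308538],
       [  0.        , 478.95584923, 241.47714527],
       [  0.        ,   0.        ,   1.        ]]), 'R': array([[-0.02717053, -0.99961588,  0.00546342],
       [-0.98365063,  0.02576243, -0.17823508],
       [ 0.17802586, -0.01021684, -0.98397277]]), 't': array([-0.00936554,  0.61585394,  1.11688553])}
side {'intrinsics': array([[485.95512496,   0.        , 315.1552329 ],
       [  0.        , 485.95512496, 236.36973048],
       [  0.        ,   0.        ,   1.        ]]), 'R': array([[ 0.99746713, -0.06623802, -0.02592023],
       [-0.05763292, -0.53906161, -0.84029222],
       [ 0.04168669,  0.83965773, -0.54151373]]), 't': array([-0.56885191,  0.10973989,  1.25402657])}
{'clock': 0.1, 'joint_pos': array([-1.19761126,  0.33279002, -0.0647009 ,  1.46083105,  0.0215813 ,
        1.34990291, -0.08850793]), 'joint_velocities': array([ 1.66043170e-03, -1.54167818e-03, -1.22597556e-04, -1.77984312e-03,
       -1.11104488e-03,  2.60228236e-04,  6.09919387e-05]), 'tau': array([ 1.90137340e-03, -6.26743340e+01,  4.94736247e-02, -3.92425990e+01,
        1.63624930e-02,  6.98077594e-03, -5.51364462e-05]), 'position': array([0.24081134, 0.57634047, 0.19201972]), 'ee_rot': array([ 1.96599733e-01,  9.80483637e-01, -6.09731964e-04, -1.03382880e-04]), 'ft_force': array([-0.13231579, -0.10372092,  0.41714662]), 'torque': array([-0.00760618, -0.05378676, -0.02231443]), 'grasp_force': 0.0, 'grip_width': 1.0003054482849552}
```

View pics/top0.png

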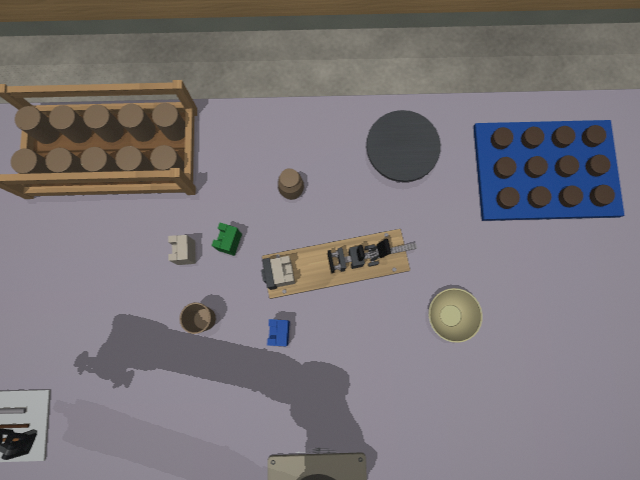

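View pics/side0.png

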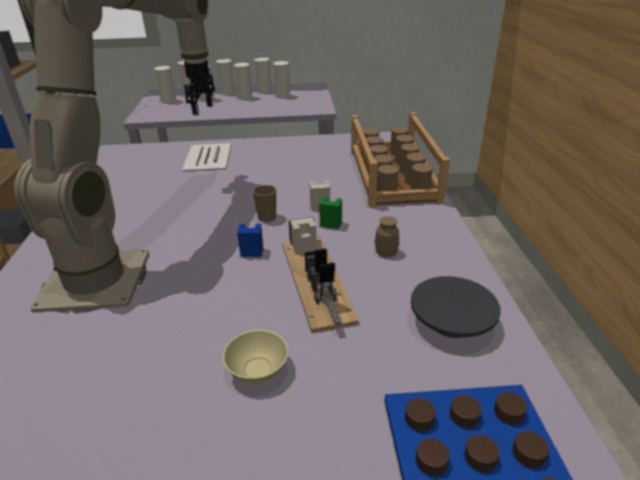

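Top view: the loose white half is at about (180,248) with its notch to the left. The clamp board runs from (408,250) at the trigger end to (267,277) at the fixed jaw. The seated half is at (283,270), the cup at (197,318), and the green decoy at (227,238). The side view agrees.

```bash
cat > h.py <<'E'
import numpy as np,cv2
from workcell import manip
def cloud(d,K,R,t):
    v,u=np.mgrid[:d.shape[0],:d.shape[1]]
    c=np.stack([(u-K[0,2])/K[0,0]*d,(v-K[1,2])/K[1,1]*d,d],-1)
    return (c-t)@R
def rect(P):
    (c,s,a)=cv2.minAreaRect((P[:,:2]*1000).astype(np.float32)); return np.round(c,1),np.round(s,1),round(a,1)
E
python3 - <<'E'
from h import *
z=np.load('top.npz');im=z['im'];P=cloud(z['d'],z['intrinsics'],z['R'],z['t'])
hsv=cv2.cvtColor(im,cv2.COLOR_BGR2HSV).astype(int)
def sub(u0,u1,v0,v1): 
    m=np.zeros(im.shape[:2],bool);m[v0:v1,u0:u1]=1;return m
Z=P[...,2]
m=sub(160,200,225,270)
print('table z',np.median(Z[225:232,160:200]))
for lo,hi in((.07,.09),(.02,.09)):
    q=P[m&(Z>lo)&(Z<hi)];print('b',len(q),rect(q),q.mean(0))
m=sub(255,302,245,300)
q=P[m&(Z>.085)&(Z<.105)];print('a/jaw',len(q),rect(q),q.mean(0))
w=m&(Z>.088)&(Z<.1)&(hsv[...,2]>110);q=P[w];print('a',len(q),rect(q),q.mean(0))
board=sub(255,420,220,305)&(hsv[...,0]>8)&(hsv[...,0]<25)&(hsv[...,1]>70)&(Z<.03)
q=P[board];print('board',len(q),rect(q),np.median(q[:,2]))
m=sub(320,420,230,285)
for lo,hi in((.115,.15),(.085,.11),(.06,.08),(.03,.055)):
    q=P[m&(Z>lo)&(Z<hi)];print(lo,len(q),rect(q) if len(q)>3 else'',q.mean(0) if len(q) else '')
for n,s in(('cup',(175,220,295,340)),('green',(210,245,218,258)),('blue',(262,295,315,350)),('vase',(275,308,165,200))):
    q=P[sub(*s)&(Z>.03)];print(n,rect(q),q[:,2].max())
big=cv2.resize(im[215:305,150:430],None,fx=2.8,fy=2.8,interpolation=cv2.INTER_CUBIC);cv2.imwrite('pics/c0.png',big)
E
```

```text
table z 0.0004932826634787644
b 409 (array([606.1, 317.4]), array([60.7, 45.6]), 1.7) [0.6054618  0.31406105 0.07980347]
b 649 (array([605.9, 317.7]), array([61. , 46.2]), 2.8) [0.60337572 0.3125149  0.0676127 ]
a/jaw 484 (array([543.5,  80.1]), array([68.9, 64.5]), 9.8) [0.54298563 0.07790423 0.09303817]
a 380 (array([544.1,  69.8]), array([59.4, 44. ]), 9.8) [0.54352827 0.07267731 0.09451618]
board 4025 (array([568. , -63.2]), array([109.5, 362.7]), 9.7) 0.014660722182364442
0.115 192 (array([ 582. , -144.6]), array([34.7, 71.8]), 9.3) [ 0.58207601 -0.14892223  0.12974421]
0.085 164 (array([ 577.9, -104.5]), array([ 49.3, 126.7]), 13.6) [ 0.57472767 -0.11106454  0.09189769]
0.06 274 (array([ 574. , -101.1]), array([ 50.3, 119.5]), 8.5) [ 0.57153239 -0.09598176  0.0719456 ]
0.03 395 (array([ 582.9, -150.4]), array([ 49.7, 219.3]), 9.7) [ 0.58311998 -0.16063142  0.04274396]
cup (array([440.2, 145.8]), array([ 70.7, 318.4]), 0.7) 1.2088028867524694
green (array([541.2,  97.8]), array([342.5,  70.2]), 51.3) 1.2088028867524694
blue (array([396.5,  46.4]), array([117.9,  59.9]), 84.6) 1.2088028867524694
vase (array([601.6,   4.6]), array([386.,  66.]), 15.1) 1.2088028867524694
```

View pics/c0.png

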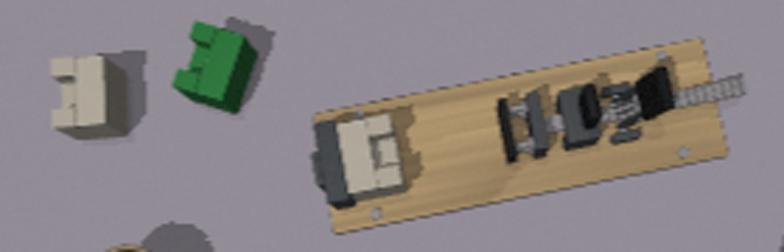

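Crop: the loose half's notch faces left (towards the clamp's fixed jaw), and the seated half's notch faces right. So the loose half only needs a turn of about 7°.

```bash
python3 -m creep '{"slide":[[0,0,0],[0,0,0],[0,0,0],[0,0,0],[0,0,0],[0,0,0],[0,0,0]],"twist":[9.3,9.3,9.3,9.3,9.3,9.3,9.3]}' 100 40
cat >> h.py <<'E'
from scipy.spatial.transform import Rotation as Ro
def go(tgt,yaw_y=None):
    "tool-axis shift to world target TCP; twist (deg) to bring tool y to world angle"
    o=manip.get_obs();M=Ro.from_quat(o['ee_rot']).as_matrix()
    d=M.T@(np.array(tgt)-o['position']);a=np.degrees(np.arctan2(M[1,1],M[0,1]))
    print('t',round(o['clock'],2),'pos',o['position'].round(4),'shift mm',(d*1000).round(1),'yaw_y',a.round(2),'twist',None if yaw_y is None else round(a-yaw_y,2),'ft',o['ft_force'].round(1),'grip',round(o['grip_width'],3),round(o['grasp_force'],1))
E
python3 -c "
from h import *
go([.606,.3174,.15],2.2)"
```

```text
clock: 0.98
position: [0.2409, 0.5764, 0.1923]
ee_rot: [0.695, 0.719, -0.0, 0.0]
ft_force: [0.2, -0.2, 0.6]
grip_width: 1.0
grasp_force: 0.0
t 0.97 pos [0.2409 0.5764 0.1923] shift mm [-271.1  356.3   42.4] yaw_y 1.92 twist -0.28 ft [ 0.2 -0.2  0.6] grip 1.0 0.0
```

```bash
python3 -m creep '{"slide":[[-34,44.5,5],[-34,44.5,5],[-34,44.5,5],[-34,44.5,5],[-34,44.5,5],[-34,44.5,5],[-34,44.5,5],[-33,44.8,5]],"twist":[0,0,0,0,0,0,0,0]}' | tail -0; echo
```

```text
Exception ignored on flushing sys.stdout:
BrokenPipeError: [Errno 32] Broken pipe
```

```bash
python3 -c "
from h import *
go([.606,.3174,.15],2.2)"
```

```text
t 1.98 pos [0.65   0.2896 0.1477] shift mm [ 29.5 -42.9  -2.3] yaw_y 2.24 twist 0.04 ft [1.1 0.6 1.1] grip 0.997 0.0
```

I typed millimetres where the rows take metres. The row limit clipped them, so the arm overshot by only about 5 cm, and it hit nothing. I'm correcting that now in metres.

```bash
python3 -m creep '{"slide":[[0.015,-0.0215,0],[0.0145,-0.0214,0],[0,0,0]],"twist":[0,0,0]}'
python3 - <<'E'
from h import *
go([.606,.3174,.031],2.2)
p=manip.camera_params('wrist');im,d=manip.camera('wrist')
P=cloud(d,p['intrinsics'],p['R'],p['t']);Z=P[...,2]
m=(Z>.072)&(Z<.088)&(d>0)&(abs(P[...,0]-.606)<.05)&(abs(P[...,1]-.317)<.05)
print(m.sum(),rect(P[m]))
cv2.imwrite('pics/w1.png',im)
E
```

```text
clock: 2.35
position: [0.6029, 0.3207, 0.1477]
ee_rot: [0.692, 0.722, -0.0, -0.001]
ft_force: [0.8, 0.0, 0.4]
grip_width: 1.002
grasp_force: 0.0
t 2.35 pos [0.6029 0.3207 0.1477] shift mm [ -3.5   3.2 116.7] yaw_y 2.4 twist 0.2 ft [0.8 0.  0.4] grip 1.002 0.0
3679 (array([604.9, 319.4]), array([60.1, 45.3]), 2.7)
```

View pics/w1.png

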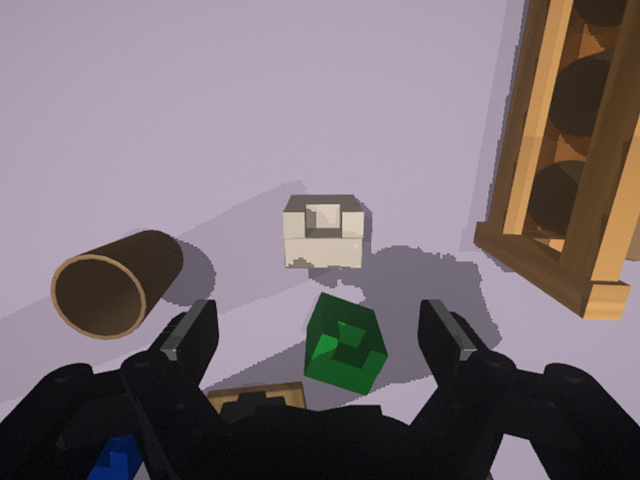

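Wrist view: the loose half is at (323,230) with its notch facing up in the picture (+y). The fingers straddle it cleanly, the cup (105,290) is clear to the left, and the green decoy is at (345,345).

```bash
python3 -m creep '{"slide":[[-0.0018,0.002,0.02],[0,0,0.03],[0,0,0.03],[0,0,0.025],[0,0,0.012],[0,0,0]],"twist":[0,0,0,0,0,0]}' && python3 -m creep '{"slide":[[0,0,0],[0,0,0],[0,0,0],[0,0,0],[0,0,0],[0,0,0]],"twist":[0,0,0,0,0,0]}' 0 45;  python3 -c "
from h import *
go([.606,.3174,.15],2.2)"
```

```text
clock: 3.15
position: [0.6066, 0.316, 0.0299]
ee_rot: [0.694, 0.72, -0.001, -0.0]
ft_force: [-1.4, 0.0, 0.3]
grip_width: 0.999
grasp_force: 0.0
clock: 3.9
position: [0.6075, 0.3173, 0.0328]
ee_rot: [0.693, 0.721, 0.001, 0.0]
ft_force: [-2.4, -0.1, 6.5]
grip_width: 0.68
grasp_force: 48.1
t 3.9 pos [0.6075 0.3173 0.0328] shift mm [   0.3   -1.3 -117.2] yaw_y 2.22 twist 0.02 ft [-2.4 -0.1  6.5] grip 0.68 48.1
```

```bash
python3 -m creep '{"slide":[[0,0,-0.03],[0,0,-0.04],[0,0,-0.05],[0,0,0]],"twist":[0,0,0,-7.6]}';  python3 -c "
from h import *
go([.5527,.0195,.16],9.8)"
```

```text
clock: 4.4
position: [0.6091, 0.318, 0.1566]
ee_rot: [0.643, 0.766, 0.004, 0.001]
ft_force: [-0.2, -0.6, -3.5]
grip_width: 0.68
grasp_force: 49.7
t 4.4 pos [0.6091 0.318  0.1566] shift mm [-284.2 -107.1   -5. ] yaw_y 9.95 twist 0.15 ft [-0.2 -0.6 -3.5] grip 0.68 49.7
```

```bash
python3 -m creep '{"slide":[[-0.047,-0.018,0],[-0.047,-0.018,0],[-0.047,-0.018,0],[-0.047,-0.018,0],[-0.047,-0.018,0],[-0.047,-0.017,0],[0,0,0],[0,0,0]],"twist":[0,0,0,0,0,0,0,0]}';  python3 - <<'E'
from h import *
p=manip.camera_params('wrist')
go([.5527,.0195,.16],9.8)
im,d=manip.camera('wrist')
P=cloud(d,p['intrinsics'],p['R'],p['t']);Z=P[...,2]
hsv=cv2.cvtColor(im,cv2.COLOR_BGR2HSV).astype(int)
near=(d>0)&(abs(P[...,0]-.55)<.07)&(P[...,1]>-.05)&(P[...,1]<.13)
print('wrist a+jaw',rect(P[near&(Z>.088)&(Z<.101)]))
m=near&(Z>.088)&(Z<.101)&(hsv[...,2]>110);print('wrist a',m.sum(),rect(P[m]))
m=near&(Z>.185)&(Z<.215)&(hsv[...,2]>110);print('wrist b',m.sum(),m.sum()>3 and (rect(P[m]),P[m].mean(0)))
cv2.imwrite('pics/w2.png',im)
p=manip.camera_params('top');im,d=manip.camera('top');P=cloud(d,p['intrinsics'],p['R'],p['t']);cv2.imwrite('pics/t2.png',im)
E
```

```text
clock: 5.4
position: [0.5495, 0.0213, 0.1514]
ee_rot: [0.644, 0.765, 0.0, -0.0]
ft_force: [-0.5, 0.3, -2.6]
grip_width: 0.676
grasp_force: 49.9
t 5.4 pos [0.5495 0.0213 0.1514] shift mm [-2.3  2.8 -8.6] yaw_y 9.82 twist 0.02 ft [-0.5  0.3 -2.6] grip 0.676 49.9
wrist a+jaw (array([543.2,  71. ]), array([60. , 45.1]), 9.7)
wrist a 4585 (array([543.2,  70.7]), array([60.1, 44.5]), 9.8)
wrist b 10539 ((array([541.6,  22.3]), array([72.8, 45.8]), 10.1), array([0.54784692, 0.02254543, 0.19833469]))
```

View pics/w2.png

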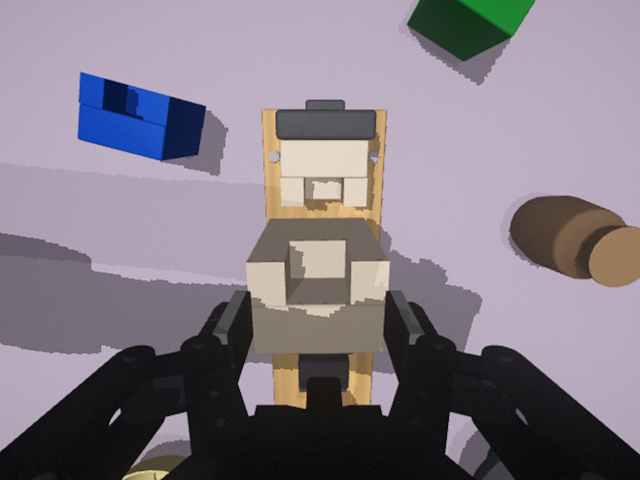

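Wrist view: the held half (318,285) is square to the seated one (325,175) with both notches visible and facing. It sits about 2 mm to the left and about 3–4 mm from contact.

```bash
python3 -m creep '{"slide":[[-0.0015,0.0022,0.02],[0,0,0.03],[0,0,0.03],[0,0,0.015],[0,0,0],[0,0,0]],"twist":[0,0,0,0,0,0]}';  python3 - <<'E'
from h import *
go([.5519,.020,.047],9.8)
E
```

```text
clock: 6.25
position: [0.5528, 0.02, 0.0573]
ee_rot: [0.644, 0.765, 0.001, 0.001]
ft_force: [-0.3, 0.3, -2.4]
grip_width: 0.678
grasp_force: 49.9
t 6.25 pos [0.5528 0.02   0.0573] shift mm [ 0.2 -0.9 10.3] yaw_y 9.84 twist 0.04 ft [-0.3  0.3 -2.4] grip 0.678 49.9
```

```bash
python3 -m creep '{"slide":[[0,-0.0009,0.005],[0,0,0.004],[0,0,0.001],[0,0,0]],"twist":[0,0,0,0]}';python3 -m creep '{"slide":[[0,0,0.001],[0,0,0]],"twist":[0,0]}'
```

```text
clock: 6.75
position: [0.5512, 0.0195, 0.0469]
ee_rot: [0.644, 0.765, 0.0, -0.0]
ft_force: [-3.7, -0.7, 4.5]
grip_width: 0.679
grasp_force: 50.7
clock: 7.0
position: [0.5513, 0.0195, 0.0468]
ee_rot: [0.644, 0.765, 0.0, -0.0]
ft_force: [-8.1, -0.1, 14.9]
grip_width: 0.676
grasp_force: 51.9
```

Contact with the board. I'll ease off, release, and retreat upwards.

```bash
python3 -m creep '{"slide":[[0,0,-0.001],[0,0,0]],"twist":[0,0]}'; python3 -m creep '{"slide":[[0,0,0],[0,0,0],[0,0,0],[0,0,0]],"twist":[0,0,0,0]}' 100;python3 -m creep '{"slide":[[0,0,-0.03],[0,0,-0.05],[0,0,-0.05],[0,0,-0.05],[0,0,0],[0,0,0]],"twist":[0,0,0,0,0,0]}'
python3 - <<'E'
from h import *
p=manip.camera_params('wrist');im,d=manip.camera('wrist')
go([.5519,.020,.2],9.8)
P=cloud(d,p['intrinsics'],p['R'],p['t']);Z=P[...,2]
hsv=cv2.cvtColor(im,cv2.COLOR_BGR2HSV).astype(int)
C=np.array([-.169,.9855]);N=np.array([.9855,.169])
near=(d>0)&(abs(P[...,0]-.55)<.07)&(P[...,1]>-.03)&(P[...,1]<.13)&(Z>.088)&(Z<.101)&(hsv[...,2]>110)
print('all',rect(P[near]))
for n,m in(('a',P[...,:2]@C>-.0455),('b',P[...,:2]@C<-.0465)):
    q=P[near&m];print(n,rect(q),(q[:,:2]@C).min(),(q[:,:2]@C).max(),(q[:,:2]@N).min(),(q[:,:2]@N).max(),q[:,2].mean())
cv2.imwrite('pics/w3.png',im)
E
```

```text
clock: 7.25
position: [0.5512, 0.0195, 0.0468]
ee_rot: [0.644, 0.765, 0.0, 0.0]
ft_force: [-4.1, -1.5, 7.9]
grip_width: 0.68
grasp_force: 51.1
clock: 7.75
position: [0.551, 0.0196, 0.0461]
ee_rot: [0.644, 0.765, 0.0, -0.0]
ft_force: [0.5, -0.3, -0.6]
grip_width: 1.001
grasp_force: 0.0
clock: 8.5
position: [0.5508, 0.0196, 0.2256]
ee_rot: [0.644, 0.765, -0.0, -0.0]
ft_force: [-0.9, 0.2, -0.7]
grip_width: 0.997
grasp_force: 0.0
t 8.55 pos [0.5504 0.0195 0.225 ] shift mm [ 0.2  1.6 25. ] yaw_y 9.83 twist 0.03 ft [-0.9 -0.   0.2] grip 0.997 0.0
all (array([545.7,  46. ]), array([63.2, 93.8]), 9.6)
a (array([543.2,  70.8]), array([60.1, 43.9]), 9.8) -0.04398217187354488 -4.655500074734629e-05 0.5172059718439548 0.5772768116180061 0.0943524425820854
b (array([548.3,  21.7]), array([60.2, 44.8]), 9.7) -0.09373685279793856 -0.048914782186632325 0.5139272727358065 0.574154856576988 0.09422419518068595
```

View pics/w3.png

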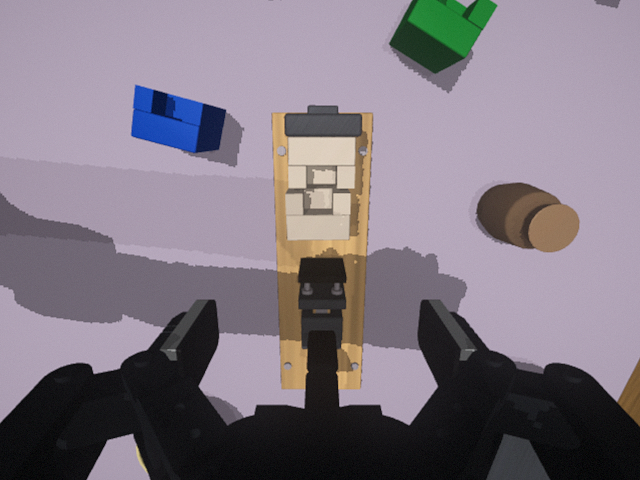

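Both halves stand square, with the loose one at (318,215) and the seated one at (321,160). The gap is about 4 mm, but they're offset sideways by about 3 mm. I'll nudge it flush by regripping 3 mm over.

```bash
python3 -m creep '{"slide":[[0,0.0032,0.03],[0,0,0.05],[0,0,0.05],[0,0,0.035],[0,0,0.008],[0,0,0]],"twist":[0,0,0,0,0,0]}';  python3 -m creep '{"slide":[[0,0,0],[0,0,0],[0,0,0],[0,0,0]],"twist":[0,0,0,0]}' 0 20; python3 -m creep '{"slide":[[0,0,0],[0,0,0],[0,0,0],[0,0,0]],"twist":[0,0,0,0]}' 100;python3 -m creep '{"slide":[[0,0,-0.03],[0,0,-0.05],[0,0,-0.05],[0,0,-0.045],[0,0,0],[0,0,0]],"twist":[0,0,0,0,0,0]}'
cat > meas.py <<'E'
from h import *
p=manip.camera_params('wrist');im,d=manip.camera('wrist')
go([.5519,.020,.2],9.8)
P=cloud(d,p['intrinsics'],p['R'],p['t']);Z=P[...,2]
hsv=cv2.cvtColor(im,cv2.COLOR_BGR2HSV).astype(int)
C=np.array([-.169,.9855]);N=np.array([.9855,.169])
near=(d>0)&(abs(P[...,0]-.55)<.07)&(P[...,1]>-.03)&(P[...,1]<.13)&(Z>.088)&(Z<.101)&(hsv[...,2]>110)
for n,m in(('a',P[...,:2]@C>-.0455),('b',P[...,:2]@C<-.0465)):
    q=P[near&m];print(n,rect(q),(q[:,:2]@C).min(),(q[:,:2]@C).max(),(q[:,:2]@N).min(),(q[:,:2]@N).max(),q[:,2].mean())
# dark parts of the clamp in top view
p=manip.camera_params('top');im,d=manip.camera('top');P=cloud(d,p['intrinsics'],p['R'],p['t'])
cv2.imwrite('pics/t3.png',im)
E
python3 meas.py
```

```text
clock: 9.3
position: [0.5541, 0.02, 0.0532]
ee_rot: [0.644, 0.765, -0.0, -0.0]
ft_force: [0.0, 1.2, 0.8]
grip_width: 1.0
grasp_force: 0.0
clock: 9.8
position: [0.5519, 0.0194, 0.0568]
ee_rot: [0.644, 0.765, -0.001, -0.002]
ft_force: [-31.4, -3.5, 57.9]
grip_width: 0.305
grasp_force: 28.1
clock: 10.3
position: [0.5541, 0.0201, 0.053]
ee_rot: [0.644, 0.765, -0.0, -0.0]
ft_force: [0.3, -0.6, 1.0]
grip_width: 0.998
grasp_force: 0.0
clock: 11.05
position: [0.5539, 0.0202, 0.2274]
ee_rot: [0.644, 0.765, -0.0, -0.0]
ft_force: [-0.1, -0.2, -1.5]
grip_width: 1.001
grasp_force: 0.0
t 11.1 pos [0.5535 0.0201 0.2269] shift mm [ 0.2 -1.6 26.9] yaw_y 9.83 twist 0.03 ft [ 1.  -0.4  0.5] grip 1.004 0.0
a (array([543.1,  70.7]), array([60.1, 44. ]), 9.8) -0.044091295199348186 -4.87060244085614e-05 0.5171476163861398 0.5772032741033829 0.09433376875977097
b (array([548.3,  21.7]), array([60. , 44.7]), 10.3) -0.09331565807981851 -0.0485814991620856 0.5140184961416546 0.5740220524251303 0.09420810827607326
```

The squeeze pressed hard into the board through the finger linkage, so the block didn't shift. It still stands upright and square with a 3 mm offset, within the 8 mm limit, so I'll leave it. Next I shut the fingers and go behind the trigger.

```bash
python3 -m creep '{"slide":[[-0.05,0,0],[-0.05,0,0],[-0.05,0,0],[-0.05,0,0],[-0.03,0,0],[0,0,0]],"twist":[0,0,0,0,0,0]}' 0 40
python3 - <<'E'
from h import *
go([.5914,-.2039,.095],9.75)
p=manip.camera_params('wrist');im,d=manip.camera('wrist');cv2.imwrite('pics/w4.png',im)
P=cloud(d,p['intrinsics'],p['R'],p['t']);Z=P[...,2]
C=np.array([-.169,.9855]);N=np.array([.9855,.169]);A=P[...,:2]@C*1000+145;L=P[...,:2]@N*1000
m=(d>.16)&(abs(L-548)<40)
for n,k in(('top>115',m&(Z>.115)&(Z<.14)&(A<-50)),('paddle',m&(Z>.08)&(Z<.14)&(A<-95)),('pad/jaw',m&(Z>.07)&(Z<.09)&(A>-40)&(A<50)),('moulds',m&(Z>.088)&(Z<.1)&(A>40))):
    print(n,k.sum(),k.sum() and (A[k].min(),A[k].max(),L[k].min(),L[k].max()))
E
```

```text
clock: 11.9
position: [0.5922, -0.2095, 0.2266]
ee_rot: [0.646, 0.764, -0.001, -0.001]
ft_force: [-0.8, -0.3, 0.3]
grip_width: 0.004
grasp_force: 0.0
t 11.9 pos [ 0.5922 -0.2095  0.2266] shift mm [  5.7   0.5 131.6] yaw_y 9.57 twist -0.18 ft [-0.8 -0.3  0.3] grip 0.004 0.0
top>115 1527 (np.float64(-130.66622036439128), np.float64(-59.45544552161434), np.float64(530.5018818941409), np.float64(566.4306042572695))
paddle 1328 (np.float64(-130.66622036439128), np.float64(-108.40210042360982), np.float64(530.5018818941409), np.float64(566.5062301626905))
pad/jaw 2195 (np.float64(-27.55708091435929), np.float64(9.026622559988397), np.float64(523.5621433555108), np.float64(573.3730038736098))
moulds 0 0
```

View pics/w4.png

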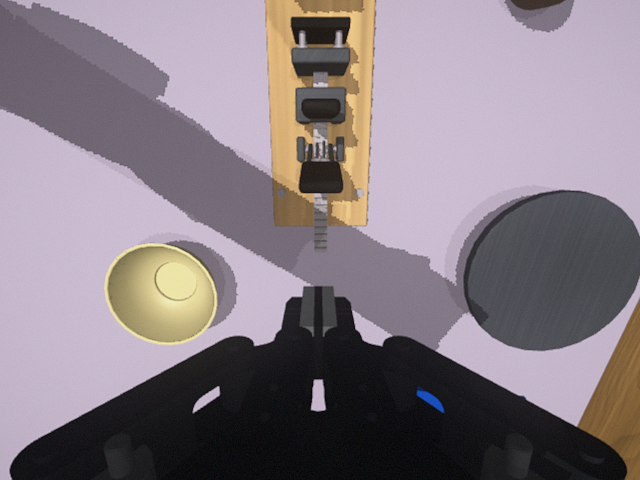

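Wrist view: the paddle's top is at (320,178), the grip post at (320,107), and the pad at (320,25). The fingers are centred in line behind the paddle, and the bowl (160,293) is clear. The pad face is about 43 mm short of the loose half.

```bash
python3 -m creep '{"slide":[[0,0.0005,0.04],[0,0,0.05],[0,0,0.042],[0,0,0],[0,0,0]],"twist":[0,0,0,0,0]}'
cat > j.py <<'E'
from h import *
import sys
o=manip.get_obs();p=manip.camera_params('wrist');im,d=manip.camera('wrist')
if len(sys.argv)>1: cv2.imwrite(sys.argv[1],im)
P=cloud(d,p['intrinsics'],p['R'],p['t']);Z=P[...,2]
C=np.array([-.169,.9855]);N=np.array([.9855,.169]);A=P[...,:2]@C*1000+145;L=P[...,:2]@N*1000
m=(d>.1)&(abs(L-548)<22)
x=o['position'];print('t',round(o['clock'],2),'tool clamp x',(x[:2]@C*1000+145).round(1),'lat',(x[:2]@N*1000).round(1),'z',x[2].round(4),'F along',(o['ft_force'][:2]@C).round(2),'Fz',o['ft_force'][2].round(1))
k=m&(Z>.074)&(Z<.086)&(A>-45)&(A<62); h,e=np.histogram(A[k],np.arange(-44,64,2)); print('pad/jaw tops',[(int(a),int(b)) for a,b in zip(e,h) if b>8], A[k].max() if k.any() else None)
k=m&(Z>.089)&(Z<.1)&(A>40)
print('mould tops',A[k].min() if k.any() else None)
E
python3 j.py; python3 -m creep '{"slide":[[0.012,0,0],[0.01,0,0],[0,0,0]],"twist":[0,0,0]}'; python3 -m creep '{"slide":[[0.01,0,0],[0.012,0,0],[0.01,0,0],[0,0,0]],"twist":[0,0,0,0]}'; python3 j.py pics/w5.png
```

```text
clock: 12.58
position: [0.5948, -0.206, 0.0979]
ee_rot: [0.644, 0.765, 0.001, 0.001]
ft_force: [0.7, -0.5, 1.6]
grip_width: 0.002
grasp_force: 0.0
t 12.57 tool clamp x -158.5 lat 551.4 z 0.0979 F along -0.63 Fz 1.6
pad/jaw tops [(-30, 20), (-28, 787), (-26, 89), (-24, 97), (-22, 71)] -20.182830770203083
mould tops None
clock: 13.0
position: [0.5905, -0.1831, 0.0966]
ee_rot: [0.643, 0.766, 0.001, 0.0]
ft_force: [-0.5, -0.2, 0.4]
grip_width: 0.002
grasp_force: 0.0
clock: 13.5
position: [0.5848, -0.1519, 0.0962]
ee_rot: [0.643, 0.766, 0.0, -0.0]
ft_force: [-0.5, 0.8, -0.6]
grip_width: 0.001
grasp_force: 0.0
t 13.5 tool clamp x -103.5 lat 550.6 z 0.0962 F along 0.87 Fz -0.6
pad/jaw tops [(-28, 157), (-26, 86), (-24, 78), (-22, 74), (-20, 83), (-18, 104), (-16, 121), (-14, 106), (-12, 14), (0, 439), (2, 361), (4, 356), (6, 350), (8, 52)] 8.748114062842262
mould tops None
```

View pics/w5.png

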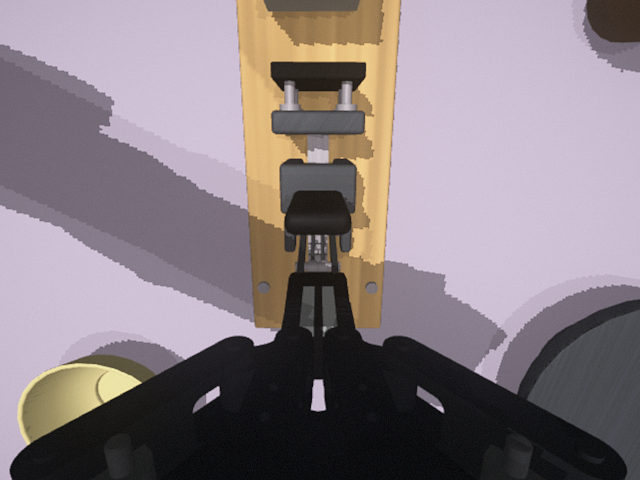

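Run:
```python
from h import *
p=manip.camera_params('wrist');im,d=manip.camera('wrist')
P=cloud(d,p['intrinsics'],p['R'],p['t'])
C=np.array([-.169,.9855]);N=np.array([.9855,.169])
for v in list(range(160,345,8)):
    X=P[v,318];print(v,'A',(X[:2]@C*1000+145).round(1),'L',(X[:2]@N*1000).round(1),'Z',(X[2]*1000).round(1), '| 300:',(P[v,300,:2]@C*1000+145).round(1),(P[v,300,2]*1000).round(1))
```

```text
160 A -45.1 L 549.0 Z 44.0 | 300: -45.0 46.7
168 A -48.0 L 549.0 Z 71.7 | 300: -47.9 72.2
176 A -52.5 L 549.0 Z 72.7 | 300: -52.6 72.2
184 A -57.3 L 549.0 Z 72.1 | 300: -57.1 74.0
192 A -59.4 L 549.0 Z 89.4 | 300: -59.5 88.9
200 A -59.4 L 549.0 Z 114.0 | 300: -59.8 112.2
208 A -60.0 L 549.0 Z 130.3 | 300: -60.2 129.7
216 A -63.2 L 549.0 Z 132.0 | 300: -63.4 131.5
224 A -66.8 L 549.0 Z 132.0 | 300: -66.8 132.1
232 A -71.1 L 549.0 Z 129.5 | 300: -71.4 128.5
240 A -100.5 L 549.1 Z 45.0 | 300: -100.6 44.9
248 A -106.5 L 549.1 Z 45.0 | 300: -102.9 56.1
256 A -112.3 L 549.1 Z 45.9 | 300: -105.2 65.7
264 A -109.8 L 549.1 Z 68.4 | 300: -107.1 75.4
272 A -109.4 L 549.1 Z 83.2 | 300: -109.2 83.7
280 A -110.8 L 549.1 Z 92.0 | 300: -110.9 92.0
288 A -92.8 L 549.1 Z 142.1 | 300: -113.0 98.5
296 A -92.5 L 549.1 Z 150.3 | 300: -29.9 278.0
304 A -92.9 L 549.1 Z 156.6 | 300: -97.1 148.5
312 A -92.8 L 549.0 Z 163.2 | 300: -93.0 162.8
320 A -92.9 L 549.0 Z 168.8 | 300: -92.6 169.4
328 A -94.4 L 549.0 Z 171.7 | 300: -91.6 176.4
336 A -97.0 L 549.1 Z 172.7 | 300: -91.9 180.8
344 A -100.1 L 549.1 Z 172.9 | 300: -92.3 184.6
```

The depth profile shows the paddle still at rest: its front face is at A=-111 at z=92 mm. The fingertips passed over it at about z=140 mm, so the real tips are some 44 mm above the reported TCP. That also explains the odd regrip, where the fingers closed on top of the block. I'll back off, go lower and push again.

```bash
python3 -m creep '{"slide":[[-0.028,-0.001,0],[-0.027,-0.001,0],[0,0,0.02],[0,0,0.02],[0,0,0],[0,0,0]],"twist":[0,0,0,0,0,0]}'; python3 j.py; python3 -m creep '{"slide":[[0.01,0,0],[0.01,0,0],[0,0,0]],"twist":[0,0,0]}'; python3 j.py pics/w6.png
python3 - <<'E'
from h import *
p=manip.camera_params('wrist');im,d=manip.camera('wrist')
P=cloud(d,p['intrinsics'],p['R'],p['t'])
C=np.array([-.169,.9855])
for v in list(range(170,350,12)):
    X=P[v,318];print(v,'A',(X[:2]@C*1000+145).round(1),'Z',(X[2]*1000).round(1))
o=manip.get_obs();c=p['R']@o['position']+p['t'];q=p['intrinsics']@c;print('TCP px',q[:2]/q[2],'cam pos',-p['R'].T@p['t'],o['position'])
E
```

```text
clock: 14.35
position: [0.5923, -0.2071, 0.0563]
ee_rot: [0.644, 0.765, 0.0, -0.0]
ft_force: [1.1, 1.1, -0.5]
grip_width: 0.003
grasp_force: 0.0
t 14.35 tool clamp x -159.2 lat 548.7 z 0.0563 F along 0.88 Fz -0.5
pad/jaw tops [] None
mould tops None
clock: 14.78
position: [0.589, -0.1866, 0.0564]
ee_rot: [0.643, 0.766, 0.0, 0.0]
ft_force: [1.0, -0.3, -0.3]
grip_width: 0.001
grasp_force: 0.4
t 14.78 tool clamp x -138.4 lat 548.9 z 0.0564 F along -0.51 Fz -0.3
pad/jaw tops [(-30, 31), (-28, 1036), (-26, 153), (-24, 140), (-22, 146), (-20, 144), (-18, 211), (-16, 17), (-14, 76), (-12, 26)] -11.475163305871206
mould tops None
170 A -82.8 Z 44.0
182 A -89.5 Z 43.5
194 A -96.1 Z 44.5
206 A -102.5 Z 47.5
218 A -105.1 Z 66.0
230 A -106.7 Z 83.3
242 A -108.9 Z 95.5
254 A -110.9 Z 105.5
266 A -112.1 Z 115.9
278 A -114.0 Z 123.0
290 A -115.0 Z 131.0
302 A -118.0 Z 134.1
314 A -122.0 Z 135.0
326 A -128.4 Z 131.9
338 A -132.2 Z 133.5
TCP px [320.06024481 273.31874961] cam pos [ 0.57469444 -0.11424693  0.23813582] [ 0.58881992 -0.18788361  0.05636884]
```

View pics/w6.png

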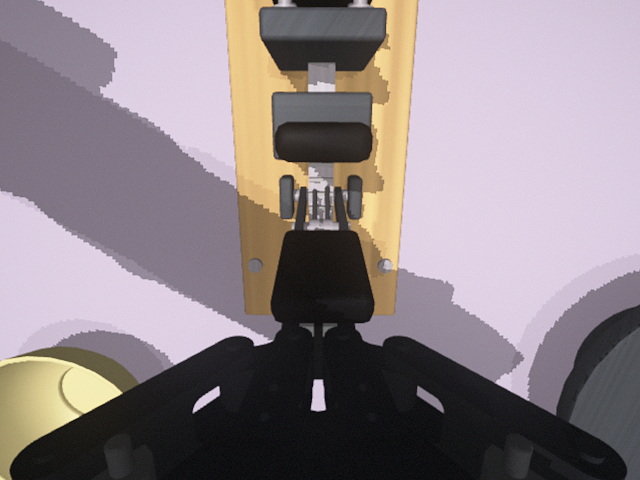

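The paddle (322,275) is now in front of the fingers and in contact, with the jaw at (322,40). Making the first stroke.

```bash
cat >> j.py <<'E'
k=m&(Z>.085)&(Z<.14)&(A<-74)&(A>-135)
print('paddle front @z.11',np.median(A[k&(abs(Z-.11)<.006)]) if k.any() else None)
k=m&(Z>.05)&(Z<.079)&(A>-44)&(A<45)
im,d=manip.camera('top');p=manip.camera_params('top')
P=cloud(d,p['intrinsics'],p['R'],p['t']);Z=P[...,2];A=P[...,:2]@C*1000+145;L=P[...,:2]@N*1000
if len(sys.argv)>1: cv2.imwrite(sys.argv[1].replace('.','t.'),im)
k=(abs(L-548)<20)&(Z>.072)&(Z<.1)&(A>-45)&(A<62);h,e=np.histogram(A[k],np.arange(-44,64,2)); print('TOP',[(int(a),int(b)) for a,b in zip(e,h) if b>4])
E
python3 -m creep '{"slide":[[0.01,0,0],[0.012,0,0],[0.01,0,0],[0,0,0]],"twist":[0,0,0,0]}'; python3 j.py pics/w7.png
```

```text
clock: 15.38
position: [0.5838, -0.1566, 0.0569]
ee_rot: [0.644, 0.765, 0.0, 0.001]
ft_force: [1.8, -2.2, 2.6]
grip_width: 0.004
grasp_force: 1.7
t 15.38 tool clamp x -108.0 lat 548.9 z 0.0569 F along -2.43 Fz 2.6
pad/jaw tops [(-20, 278), (-18, 292), (-16, 127), (-14, 132), (-12, 134), (-10, 134), (-8, 265), (-6, 39), (-4, 162), (8, 448), (10, 771), (12, 624), (14, 636), (16, 487)] 18.160447473282204
mould tops None
paddle front @z.11 -83.18445382163321
TOP [(-20, 6), (-18, 12), (-16, 14), (-14, 14), (-12, 15), (-10, 15), (-8, 18), (-6, 5), (8, 6), (10, 15), (12, 13), (14, 15), (16, 10), (50, 16), (52, 14), (54, 13), (56, 17), (58, 14), (60, 13)]
```

```bash
python3 -m creep '{"slide":[[0.008,0,0],[0,0,0],[-0.02,0,0],[-0.022,0,0],[0,0,0]],"twist":[0,0,0,0,0]}'; python3 j.py;  python3 -m creep '{"slide":[[0.014,0,0],[0.014,0,0],[0.013,0,0],[0,0,0]],"twist":[0,0,0,0]}'; python3 j.py
```

```text
clock: 16.1
position: [0.5882, -0.1931, 0.0558]
ee_rot: [0.645, 0.764, -0.001, -0.0]
ft_force: [-0.6, -0.4, -0.0]
grip_width: 0.005
grasp_force: 0.0
t 16.1 tool clamp x -144.7 lat 547.0 z 0.0558 F along -0.34 Fz -0.0
pad/jaw tops [] None
mould tops None
paddle front @z.11 -115.6958130113639
TOP [(-14, 6), (-12, 14), (-10, 14), (-8, 14), (-6, 12), (-4, 13), (-2, 17), (0, 6), (14, 7), (16, 14), (18, 13), (20, 14), (22, 13), (50, 17), (52, 12), (54, 13), (56, 17), (58, 12), (60, 14)]
clock: 16.7
position: [0.5824, -0.1486, 0.0568]
ee_rot: [0.643, 0.766, 0.0, 0.0]
ft_force: [-1.1, -2.0, 3.1]
grip_width: -0.002
grasp_force: 1.3
t 16.7 tool clamp x -99.9 lat 548.8 z 0.0568 F along -1.75 Fz 3.1
pad/jaw tops [(2, 464), (4, 428), (6, 128), (8, 154), (10, 131), (12, 146), (14, 244), (18, 128)] 28.359322633591574
mould tops None
paddle front @z.11 -92.4492098157024
TOP [(2, 5), (4, 14), (6, 14), (8, 13), (10, 14), (12, 16), (14, 13), (16, 6), (18, 6), (30, 6), (32, 14), (34, 15), (36, 14), (38, 9), (50, 17), (52, 12), (54, 12), (56, 17), (58, 12), (60, 13)]
```

```bash
python3 -m creep '{"slide":[[-0.02,0,0],[-0.023,0,0],[0,0,0]],"twist":[0,0,0]}'; python3 -m creep '{"slide":[[0.014,0,0],[0.014,0,0],[0,0,0]],"twist":[0,0,0]}'; python3 j.py
```

```text
clock: 17.18
position: [0.5886, -0.1952, 0.0557]
ee_rot: [0.645, 0.764, -0.001, -0.0]
ft_force: [0.1, -0.3, 0.1]
grip_width: 0.001
grasp_force: 0.0
clock: 17.55
position: [0.5853, -0.1629, 0.057]
ee_rot: [0.643, 0.766, 0.001, 0.001]
ft_force: [1.5, -1.8, 2.2]
grip_width: 0.003
grasp_force: 1.4
t 17.55 tool clamp x -114.4 lat 549.3 z 0.057 F along -2.0 Fz 2.2
pad/jaw tops [(6, 31), (8, 1331), (10, 46)] 10.454159367867874
mould tops None
paddle front @z.11 -90.5891952446708
TOP [(8, 13), (10, 15), (12, 15), (14, 13), (16, 13), (18, 17), (20, 6), (36, 13), (38, 13), (40, 13), (42, 14), (50, 17), (52, 13), (54, 12), (56, 17), (58, 13), (60, 13)]
```

```bash
python3 -m creep '{"slide":[[0.005,0,0],[0.005,0,0],[0,0,0]],"twist":[0,0,0]}'; python3 j.py
```

```text
clock: 18.02
position: [0.583, -0.1542, 0.0561]
ee_rot: [0.644, 0.765, 0.0, 0.0]
ft_force: [2.9, -3.4, 0.9]
grip_width: -0.003
grasp_force: 2.1
t 18.02 tool clamp x -105.5 lat 548.4 z 0.0561 F along -3.88 Fz 0.9
pad/jaw tops [(14, 1258), (16, 219), (18, 72)] 19.068458557337223
mould tops None
paddle front @z.11 -80.20704408629818
TOP [(14, 10), (16, 14), (18, 14), (20, 13), (22, 15), (24, 16), (26, 10), (28, 7), (42, 16), (44, 14), (46, 13), (48, 13), (50, 17), (52, 13), (54, 13), (56, 17), (58, 14), (60, 14)]
```

```bash
cat >> j.py <<'E'
hsv=cv2.cvtColor(im,cv2.COLOR_BGR2HSV)
s=(abs(L-548)<20)&(Z>.072)
dark=hsv[...,2]<90
j=s&dark&(Z<.09)&(A>-45)&(A<75)
w=s&(hsv[...,2]>110)&(Z>.088)&(Z<.1)&(A>40)
a=np.sort(A[j]);g=np.diff(a);i=g.argmax()
print('jaw %.1f..%.1f pad %.1f..%.1f gap %.1f n %d  mould %.1f..%.1f'%(a[0],a[i],a[i+1],a[-1],g[i],len(a),A[w].min(),A[w].max()))
E
python3 j.py|tail -1
python3 -m creep '{"slide":[[0.005,0,0],[0,0,0]],"twist":[0,0]}'; python3 j.py pics/w8.png|tail -2;python3 -m creep '{"slide":[[-0.022,0,0],[-0.021,0,0],[0,0,0]],"twist":[0,0,0]}';python3 j.py;  python3 -m creep '{"slide":[[0.01,0,0],[0.01,0,0],[0,0,0]],"twist":[0,0,0]}'; python3 j.py
```

```text
jaw -45.0..-45.0 pad 14.6..48.1 gap 59.6 n 123  mould 50.1..143.9
clock: 18.48
position: [0.5819, -0.15, 0.0559]
ee_rot: [0.644, 0.765, -0.0, 0.0]
ft_force: [3.8, -4.8, -1.5]
grip_width: 0.002
grasp_force: 2.6
TOP [(18, 15), (20, 13), (22, 13), (24, 16), (26, 14), (28, 13), (30, 6), (32, 8), (44, 10), (46, 14), (48, 16), (50, 13), (52, 12), (54, 13), (56, 17), (58, 14), (60, 13)]
jaw 17.8..29.6 pad 42.0..50.4 gap 12.4 n 122  mould 52.5..143.9
clock: 18.95
position: [0.5886, -0.1939, 0.0558]
ee_rot: [0.645, 0.764, -0.0, -0.0]
ft_force: [0.2, -0.6, -0.2]
grip_width: 0.0
grasp_force: 0.0
t 18.95 tool clamp x -145.6 lat 547.3 z 0.0558 F along -0.58 Fz -0.2
pad/jaw tops [] None
mould tops None
paddle front @z.11 -115.66840792219026
TOP [(18, 16), (20, 13), (22, 15), (24, 14), (26, 15), (28, 15), (30, 6), (32, 5), (44, 10), (46, 14), (48, 16), (50, 13), (52, 13), (54, 13), (56, 17), (58, 14), (60, 13)]
jaw -44.8..-44.8 pad 18.0..50.9 gap 62.8 n 124  mould 52.8..143.9
clock: 19.42
position: [0.5869, -0.1717, 0.0581]
ee_rot: [0.644, 0.765, 0.001, 0.001]
ft_force: [-1.5, -5.0, 11.6]
grip_width: 0.003
grasp_force: 1.3
t 19.43 tool clamp x -123.4 lat 549.4 z 0.0581 F along -4.69 Fz 11.6
pad/jaw tops [] None
mould tops None
paddle front @z.11 -98.90193665730213
TOP [(20, 14), (22, 13), (24, 16), (26, 14), (28, 12), (30, 14), (32, 6), (46, 11), (48, 16), (50, 13), (52, 12), (54, 13), (56, 16), (58, 14), (60, 13)]
jaw 19.8..31.4 pad 44.2..52.7 gap 12.8 n 124  mould 54.7..143.9
```

```bash
python3 -c "
import cv2;im=cv2.imread('pics/w8t.png')[215:305,230:430];cv2.imwrite('pics/c8.png',cv2.resize(im,None,fx=4,fy=4,interpolation=cv2.INTER_CUBIC))"
```

```text
(no output)
```

View pics/c8.png

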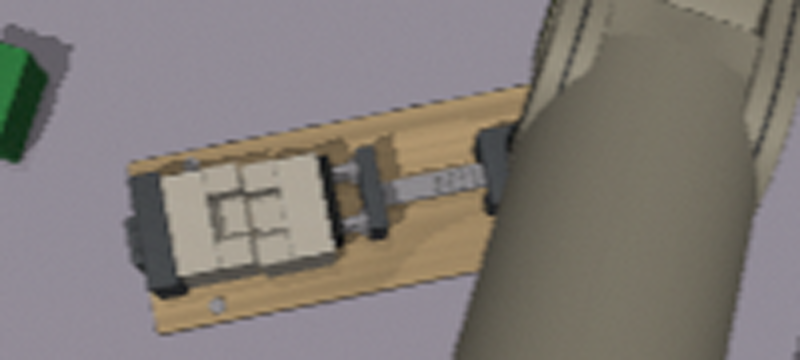

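Top crop: the halves stand together at (250,215), the pad touches the loose half's back at (335,200), and the rods still show the full gap. Continuing in small steps.

```bash
python3 -m creep '{"slide":[[0.003,0,0],[0.003,0,0],[0,0,0]],"twist":[0,0,0]}'; python3 j.py|grep -v TOP
```

```text
clock: 19.9
position: [0.5865, -0.1662, 0.0583]
ee_rot: [0.644, 0.765, 0.001, 0.002]
ft_force: [0.6, -4.2, 13.4]
grip_width: 0.005
grasp_force: 0.0
t 19.9 tool clamp x -117.9 lat 549.9 z 0.0583 F along -4.26 Fz 13.4
pad/jaw tops [] None
mould tops None
paddle front @z.11 -94.23525573073634
jaw 20.7..32.6 pad 45.2..52.8 gap 12.6 n 122  mould 55.1..143.8
```

```bash
python3 -m creep '{"slide":[[0.003,0,0],[0.003,0,0],[0,0,0]],"twist":[0,0,0]}'; python3 j.py|grep -v TOP
```

```text
clock: 20.38
position: [0.5852, -0.1608, 0.0576]
ee_rot: [0.644, 0.765, 0.0, 0.002]
ft_force: [3.0, -5.3, 5.7]
grip_width: 0.001
grasp_force: 3.2
t 20.38 tool clamp x -112.4 lat 549.5 z 0.0576 F along -5.77 Fz 5.7
pad/jaw tops [] None
mould tops None
paddle front @z.11 -88.26231368920983
jaw 23.0..35.0 pad 45.2..52.8 gap 10.2 n 123  mould 55.1..143.6
```

```bash
python3 -m creep '{"slide":[[0.003,0,0],[0.002,0,0],[0,0,0]],"twist":[0,0,0]}'; python3 j.py|grep -v TOP
```

```text
clock: 20.85
position: [0.5844, -0.1566, 0.0576]
ee_rot: [0.644, 0.765, 0.0, 0.002]
ft_force: [3.0, -8.0, 3.3]
grip_width: 0.0
grasp_force: 4.3
t 20.85 tool clamp x -108.1 lat 549.5 z 0.0576 F along -8.41 Fz 3.3
pad/jaw tops [] None
mould tops None
paddle front @z.11 -83.44128731392782
jaw -45.0..-45.0 pad 24.9..52.8 gap 69.9 n 124  mould 55.1..143.7
```

```bash
python3 -m creep '{"slide":[[0.002,0,0],[0.0015,0,0],[0,0,0],[0,0,0]],"twist":[0,0,0,0]}'; python3 j.py pics/w9.png|grep -v TOP;python3 -m creep '{"slide":[[0,0,0],[0,0,0],[0,0,0],[0,0,0],[0,0,0],[0,0,0]],"twist":[0,0,0,0,0,0]}'; python3 j.py|tail -1;  python3 -c "
import cv2;im=cv2.imread('pics/w9t.png')[215:305,230:430];cv2.imwrite('pics/c9.png',cv2.resize(im,None,fx=4,fy=4,interpolation=cv2.INTER_CUBIC))"
```

```text
clock: 21.45
position: [0.5839, -0.1538, 0.0575]
ee_rot: [0.644, 0.765, 0.0, 0.003]
ft_force: [4.2, -10.4, 2.7]
grip_width: 0.001
grasp_force: 5.2
t 21.45 tool clamp x -105.2 lat 549.5 z 0.0575 F along -10.95 Fz 2.7
pad/jaw tops [] None
mould tops None
paddle front @z.11 -80.12101914759046
jaw 26.2..38.2 pad 46.1..52.8 gap 7.9 n 126  mould 55.1..143.8
clock: 22.3
position: [0.5839, -0.1538, 0.0575]
ee_rot: [0.644, 0.765, 0.0, 0.003]
ft_force: [4.8, -9.7, 1.7]
grip_width: -0.001
grasp_force: 5.2
jaw 26.4..38.3 pad 45.2..52.8 gap 6.9 n 126  mould 55.1..143.9
```

View pics/c9.png

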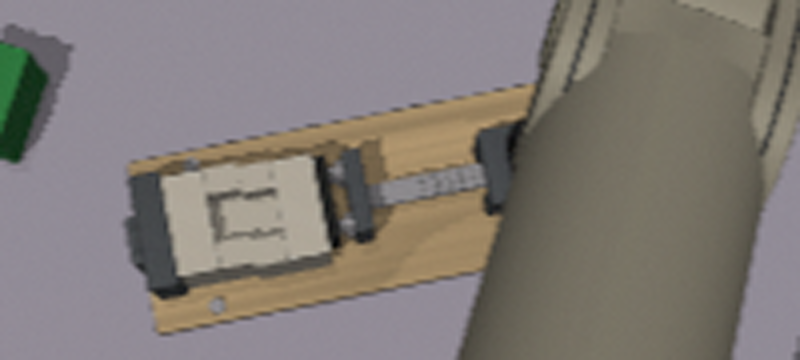

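The halves are closed and square at (245,215), and the rod gap at (345,200) is about half. The pad is in about 5.7 mm and steady while the fingers hold the trigger.

```bash
python3 -c "
from workcell import manip
print(manip.hand_in())"
```

```text
the job is handed in; nothing more can be done
None
```

I handed the job in at about 22 s: the halves stand face to face with about a 3 mm sideways offset (limit 8 mm), the pad is pushed in about 5.7 mm of its 12 mm, and the fingers still hold the trigger squeezed; no verdict came back.

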